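# Turn the mixing pot over onto the scale

## Task

The square grey mixing pot stands upside down on the bench. Turn it over and stand it mouth up in the middle of the weighing scale's round pan, ready for weighing out. Set it down gently, the scale is delicate, and leave the other things on the bench where they are.

Things in the scene. Friction and masses are not known exactly. Their poses are not given: they have to be found in the camera images.
- pot: the mixing pot: open square pot of grey plastic, 60 x 60 mm outside, 95 mm tall, straight walls 3.5 mm thick, about 0.1 kg; it starts upside down (mouth on the bench). Origin: centre of its mouth, in the plane of the rim; its z axis points from the mouth to the closed bottom (so z is up at the start and down when the pot is mouth up), x and y are square to its side walls
- pot_bottom (a point): centre of the outer face of the pot's closed bottom, 95 mm from the mouth; axes as the pot's
- scale_pan (a point): centre of the top face of the scale's round steel pan, 140 mm across and 50 mm above the bench; z up, -x towards the scale's display. The scale is a flat white box 205 mm (x) by 150 mm (y), 38 mm tall, from 132 mm in front of the pan's centre (display side) to 72 mm behind it; it is fixed to the bench and the pan does not sink
- cup_low: empty round paper cup standing mouth down, 72 mm wide at the mouth, 85 mm tall. Origin: centre of its mouth, on the bench. A bystander
- cup_left: round white paper cup full of small grey parts, mouth up, 86 mm wide at the mouth, 110 mm tall. Origin: centre of its underside. A bystander
- cup_back: round white paper cup full of small grey parts, mouth up, 96 mm wide at the mouth, 120 mm tall. Origin: centre of its underside. A bystander
- winch: grey model winch: a drum 50 mm tall on an 85 x 55 mm base plate. Origin: centre of its underside. A bystander
- winch2: a second grey model winch, same size as the first. Origin: centre of its underside. A bystander
- gun: grey model gun house, 75 x 60 mm, 50 mm tall, with two thin barrels reaching 130 mm from its centre. Origin: centre of its underside. A bystander
- brush: paint brush lying on the bench. A bystander
Things that resemble listed ones, but are neither listed nor needed, are in the scene too. What is shaped like the pot but blue is not meant.

How it is judged:
At the end, for the whole second after the job is handed in: The pot stands mouth up (within 6 degrees of upright) on the scale's pan, its bottom flat on the pan (within 6 mm of the pan's height) and its centre within 28 mm of the pan's centre, at rest (angle between pot's own z axis and vertical above 3.04 rad and horizontal distance between pot_bottom and scale_pan below 0.028 m and z of pot_bottom in the frame of scale_pan between -0.006 and 0.006 m and linear speed of pot below 0.02 m/s and angular speed of pot below 0.15 rad/s); the robot touches nothing.
It fails at once if the pot is dropped or swung onto the scale: it moves faster than 0.5 m/s while its bottom is less than 30 mm above the pan (horizontal distance between pot_bottom and scale_pan below 0.09 m and z of pot_bottom in the frame of scale_pan below 0.03 m and linear speed of pot above 0.5 m/s).
It fails at once if the scale or its pan is struck or pressed with more than 40 N, by the pot or by anything else (contact force between anything else and scale above 40 N).
It fails at once if another thing on the bench is moved by more than 40 mm (distance of any of cup_low, cup_left, cup_back, winch, winch2, gun, brush from where it was at the start of the episode above 0.04 m).
It also fails if it takes over 61 s, if anything falls off the work surface, if the arm or the gripper's body presses on something with over 40 N, if the wrist force passes 120 N, or if a joint passes its speed limit or range.

## Robot

A 6-joint arm with a two-finger parallel gripper is mounted at the origin on the work surface. World frame = base frame: x ahead of the robot, y to its left, z up, the work surface at z = 0. Lengths are in m, angles in rad, forces in N, time in s.
With the tool pointing down it reaches from about 0.4 to 0.825 m from the base axis. Payload 7 kg.
Tool frame: the origin (TCP) lies on the centre line of the jaws, within the pads' length; the fingertips stand env.tip_reach ahead of it and the grasp point (between the pads) lies 6 mm ahead of it (env.tip_reach is the distance from the TCP to the fingertips, in m); x points along the fingers, y is the direction in which the jaws open and shut, and the axes are right-handed (so a half turn about x gives the same grasp; the last joint's range is limited). The gripper opens to 85 mm and grips with 20 to 120 N. Pads are 22 mm wide; open, the fingers measure 114 mm over their backs; the gripper's body (76 mm by 85 mm) begins 54 mm behind the grasp point. The pads swing forward as they close: fully open they stand 13 mm farther back than shut.
Start: joints at [-0.877, 0.359, 0.012, 0, -1.224, -0.288], TCP at [0.266, -0.62, 0.256] pointing down, gripper open.
Joint ranges: [-3.07, 3.07], [-1.43, 2.12], [-1.02, 1.25], [-3.03, 1.67], [-3.05, -0], [-3.03, 3.03]. Speed limits (rad/s): [2.39, 2.39, 3.01, 3.14, 3.14, 3.14].

## Interface

Orientations are given as a unit quaternion [w, x, y, z].
In Python, from cell import env gives the robot as it stands.
- The arm moves only by the tool move_arm, never from a script. Its argument "deltas" is a list of rows, each a list of 4 numbers: the shift along the tool's x, y, z in mm, then the turn about the tool's x in degrees. A call has 1 to 12 rows; each row is the pose to reach, as a shift and turn from the pose measured when the call began, along the tool's axes at that moment; what a row does not reach only later rows make up. A row lasts 1/10 s, in which the tool goes at most 50 mm and 8.59 degrees, less where a joint would pass 70% of its speed; a pose out of reach is approached as far as the arm can. A call with a gripper value outside its range is refused whole. "jaw" is the closure, from 0 (fully open) to 1 (shut), set as the call begins (left out, the last holds). The fingers move at their own pace and stop on an object; the grip force is fixed at half the most. Time passes only in rows, so rows that repeat a pose let the fingers close. It gives the time, the measured TCP pose, the force and the opening at its end, in the units of the state.
- env.read_state(): the state, without advancing time (a new reading comes with each control period).
- env.camera(name): name is "scene" or "top"; returns a dict with "img" (400x640x3 uint8, red, green, blue), "fx", "fy", "cx", "cy" (pixels), "position" and "attitude" of the camera in the world. Camera axes: x right, y down, z forward; pixel columns grow to the right and rows downward; lengths in m; the calibration is good to about 2 mm. A picture is of the moment at which its call begins. There is no depth.
- env.sign_off(): hands the job in, once; it reports no verdict.
Trained networks look in a picture, given as the dict that the camera call returned (one of the last four; its "shot" number tells which), for a name from the list of things; names that differ only in an ending like _2 or _b are one class to them, and where a whole thing is asked for, a point or a joint stands for the part that bears it (a point fixed in the world has none). Each returns a list of dicts, best first, with "p" (0 to 1); they miss things now and then, are a little off and sometimes report something else, mostly with a low value. They report only what shows in the picture. A call takes as long as a camera call. They do not tell look-alikes from the thing itself.
- env.masks_of(target, picture): "pixels" (400x640 bool, what is visible of it) and "position" ([column, row] in pixels, amid what is visible of it).
- env.tip_of(target, picture): "position" ([column, row] in pixels: a listed point, or the origin of a listed thing).
The state is a dict: "time": time; "qpos": joint angles; "qd": joint speeds; "effort": joint torques, N m; "tcp_pos": TCP position; "orientation": TCP orientation; "wrist_force": force on the tool from outside, world axes, zero at the start; "moment": the same for the moment, N m; "gripper_width": finger opening in m.
Only numpy, scipy, OpenCV 4.12 (cv2) and the standard library are available. Lean on these libraries where they do the work, as an engineer would, in place of code of your own. Each camera call takes 0.05 s, during which the arm holds its last target. There are 200 camera calls.

## Working session

There is one attempt and no reset: what is moved stays moved. The work goes in short steps, Python scripts to look and compute and a tool call to move; the robot and the scene stay as the last step left them, time stands still between calls to the robot, and variables do not carry over. Pictures are saved under pics/ and viewed, about 8 in all and at most 12, crops included, and the job is handed in when it is done.

Besides the shell and the picture viewer there is one more tool, called after "Emit:" as name(argument=value, ...), one argument or row to a line, values as JSON. move_arm: Moves the arm, as the interface text tells. Its arguments: {"type":"object","properties":{"deltas":{"type":"array"},"jaw":{"type":"number"}},"required":["deltas"]}

```bash
ls; mkdir -p pics
cat > h.py <<'E'
import numpy as np, cv2
from cell import env
from scipy.spatial.transform import Rotation as R
def rot(a):
    a=np.array(a,float)
    return a if a.shape==(3,3) else R.from_quat(np.r_[a[1:],a[0]]).as_matrix()
def ray(c,uv):
    d=rot(c["attitude"])@np.array([(uv[0]-c["cx"])/c["fx"],(uv[1]-c["cy"])/c["fy"],1]); return np.array(c["position"]),d
def onz(c,uv,z):
    p,d=ray(c,uv); return p+d*(z-p[2])/d[2]
def proj(c,X):
    q=rot(c["attitude"]).T@(np.array(X)-c["position"]); return np.array([c["cx"]+c["fx"]*q[0]/q[2],c["cy"]+c["fy"]*q[1]/q[2]])
def save(c,n): cv2.imwrite("pics/"+n,c["img"][:,:,::-1])
E
python3 - <<'E'
from h import *
print(env.read_state(), env.tip_reach)
for n in ["scene","top"]:
    c=env.camera(n); save(c,n+"1.png"); print(n,c["position"],c["attitude"],c["fx"])
    for t,z in [("pot",0),("pot_bottom",.095),("scale_pan",.05),("cup_low",0),("cup_left",0),("cup_back",0),("winch",0),("gun",0)]:
        for d in env.tip_of(t,c)[:3]:
            print(t,round(d["p"],2),np.round(d["position"]),np.round(onz(c,d["position"],z),3))
E
```

```text
pics
{'time': 0.0, 'qpos': array([-8.76925220e-01,  3.59402923e-01,  1.10428670e-02, -3.93417211e-04,
       -1.22411602e+00, -2.88106014e-01]), 'qd': array([ 4.19522640e-06,  5.08275458e-04, -7.64162656e-04,  4.81693643e-04,
        3.50202900e-04,  2.38366532e-03]), 'effort': array([ 1.37070539e-03, -5.83325422e+01,  2.93423080e+01,  6.93671465e+00,
       -5.93758872e-03,  2.51206654e-05]), 'tcp_pos': array([ 0.26624614, -0.61977114,  0.25533853]), 'orientation': array([ 0.69244851, -0.14184565,  0.69277787,  0.14301642]), 'wrist_force': array([ 0.78033274, -0.07399062, -0.2180451 ]), 'moment': array([ 0.04625956, -0.03178661,  0.00490708]), 'gripper_width': 0.08590982807200807} 0.025
scene [0.99636238 0.61887968 1.02894998] [-0.09578651  0.28845797  0.89931902 -0.31439186] 383.07896882198037
pot 0.81 [312. 173.] [ 0.489 -0.16   0.   ]
pot 0.63 [319. 135.] [ 0.35  -0.306  0.   ]
pot_bottom 0.82 [317. 116.] [ 0.358 -0.308  0.095]
pot_bottom 0.66 [309. 152.] [ 0.491 -0.17   0.095]
scale_pan 0.94 [366. 252.] [0.562 0.23  0.05 ]
cup_low 0.58 [289. 259.] [0.745 0.09  0.   ]
cup_left 0.72 [428. 343.] [0.583 0.514 0.   ]
cup_back 0.64 [249. 242.] [ 0.815 -0.032  0.   ]
winch 0.83 [273. 123.] [ 0.463 -0.473  0.   ]
winch 0.72 [295. 226.] [ 0.664 -0.     0.   ]
gun 0.94 [241. 201.] [ 0.758 -0.196  0.   ]
top [0.50105663 0.01144238 1.26538866] [ 0.02896435 -0.7064066   0.70647969 -0.03220617] 392.3773077267219
pot 0.6 [422. 281.] [ 0.349 -0.306  0.   ]
pot_bottom 0.77 [386. 234.] [ 0.497 -0.178  0.095]
pot_bottom 0.74 [435. 283.] [ 0.354 -0.32   0.095]
scale_pan 0.84 [256. 212.] [0.565 0.216 0.05 ]
scale_pan 0.39 [383. 152.] [ 0.755 -0.18   0.05 ]
cup_low 0.84 [303. 156.] [0.75  0.075 0.   ]
cup_left 0.82 [163. 205.] [0.59  0.525 0.   ]
cup_back 0.74 [337. 137.] [ 0.815 -0.036  0.   ]
winch 0.95 [471. 245.] [ 0.463 -0.467  0.   ]
winch 0.7 [324. 184.] [0.659 0.006 0.   ]
gun 0.61 [380. 154.] [ 0.759 -0.179  0.   ]
```

View pics/scene1.png

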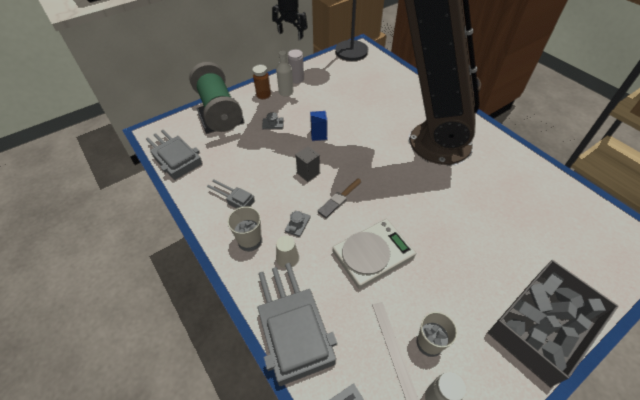

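View pics/top1.png

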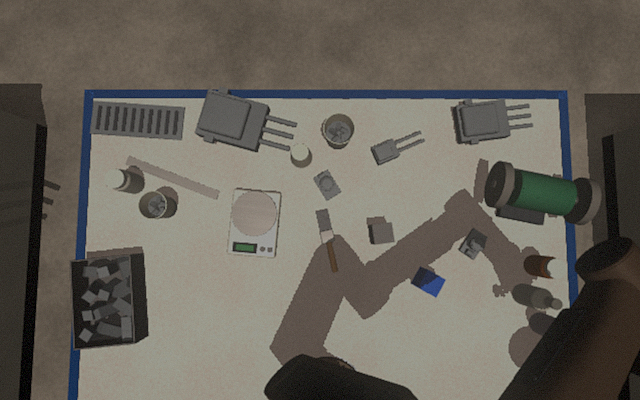

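The grey pot is at scene (308,165) and top (380,230), with the blue look-alike at scene (318,126). The pan is at scene (366,252) and top (255,213). The tool can only yaw, so I plan three steps:
1. Tip the pot onto its side.
2. Grip it near the mouth end so it swings or pivots mouth up.
3. Place it on the pan.

First I'll measure the pot and pan poses precisely.

```bash
cat >> h.py <<'E'
from scipy.optimize import minimize
def boxmask(c,T,lo,hi):
    P=[proj(c,T[:3,:3]@np.array([x,y,z])+T[:3,3]) for x in(lo[0],hi[0]) for y in(lo[1],hi[1]) for z in(lo[2],hi[2])]
    m=np.zeros((400,640),np.uint8); h=cv2.convexHull(np.array(P,np.float32)); cv2.fillConvexPoly(m,np.round(h*16).astype(np.int32),1,shift=4); return m>0
def potmasks(guess,cams=("scene","top")):
    out=[]
    for n in cams:
        c=env.camera(n); L=env.masks_of("pot",c)
        g=proj(c,guess)
        L=[d for d in L if np.hypot(*(np.array(d["position"])-g))<25]
        if L: out.append((c,L[0]["pixels"])); print(n,L[0]["p"],L[0]["position"],L[0]["pixels"].sum())
        else: print(n,"none")
    return out
def fit(ms,dims,x0,z=0,yaws=np.arange(-40,50,10)):
    # box dims (lx,ly,lz) standing at z, returns x,y,yaw
    lo=[-dims[0]/2,-dims[1]/2,0];hi=[dims[0]/2,dims[1]/2,dims[2]]
    def cost(v):
        T=np.eye(4);T[:3,:3]=R.from_euler('z',v[2]*10).as_matrix();T[:3,3]=[v[0],v[1],z]
        s=0
        for c,m in ms:
            b=boxmask(c,T,lo,hi); s+=1-(b&m).sum()/(b|m).sum()
        return s
    best=min((minimize(cost,[x0[0],x0[1],np.radians(y)/10],method="Nelder-Mead",options=dict(initial_simplex=[[x0[0],x0[1],np.radians(y)/10],[x0[0]+.02,x0[1],np.radians(y)/10],[x0[0],x0[1]+.02,np.radians(y)/10],[x0[0],x0[1],np.radians(y+10)/10]])) for y in yaws),key=lambda r:r.fun)
    return best.x[:2],np.degrees(best.x[2]*10),best.fun
E
python3 - <<'E'
from h import *
ms=potmasks([.49,-.17,.05])
print(fit(ms,(.06,.06,.095),[.49,-.17]))
for m in ms: print(fit([m],(.06,.06,.095),[.49,-.17]))
for n in("scene","top"):
    c=env.camera(n)
    hsv=cv2.cvtColor(c["img"],cv2.COLOR_RGB2HSV); g=proj(c,[.563,.222,.05]).astype(int)
    col=np.median(c["img"][g[1]-4:g[1]+5,g[0]-4:g[0]+5].reshape(-1,3),axis=0)
    f=cv2.GaussianBlur(c["img"],(3,3),0).astype(int)
    ch=(f[...,0]-f[...,2]); ref=np.median(ch[g[1]-4:g[1]+5,g[0]-4:g[0]+5])
    m=(np.abs(f-col).max(2)<14).astype(np.uint8)
    _,lab=cv2.connectedComponents(m); k=lab==lab[g[1],g[0]]
    cn=max(cv2.findContours(k.astype(np.uint8),0,1)[0],key=len); e=cv2.fitEllipse(cv2.convexHull(cn))
    print(n,col,k.sum(),e,onz(c,e[0],.05))
    S=[d for d in env.masks_of("scale_pan",c)][:1]
    for d in S: print(d["p"],d["position"],d["pixels"].sum())
E
```

```text
scene 0.72 [310.2, 165.7] 654
top 0.65 [381.0, 232.6] 537
(array([ 0.5019334 , -0.16650817]), np.float64(3.504357704803923), np.float64(0.14046435781953714))
(array([ 0.5018561 , -0.16485177]), np.float64(3.081317419901188), np.float64(0.060518731988472574))
(array([ 0.50240262, -0.16741   ]), np.float64(1.6066338294162483), np.float64(0.06170598911070779))
scene [164. 160. 153.] 1723 ((370.9809875488281, 260.8210754394531), (61.35295104980469, 84.87602996826172), 86.97636413574219) [0.56893927 0.25878196 0.05      ]
0.81 [373.6, 254.5] 3374
top [142. 133. 123.] 1783 ((249.5433807373047, 218.88388061523438), (46.3115234375, 79.04840087890625), 34.50931167602539) [0.54460058 0.23604198 0.05      ]
0.69 [254.5, 222.0] 3153
```

Run:
```python
from h import *
s=env.read_state(); M=rot(s["orientation"]); print(np.round(M,3)); print("yaw of tool y",np.degrees(np.arctan2(M[1,1],M[0,1])))
ms=[];crops=[]
for n in("scene","top"):
    c=env.camera(n); d=env.masks_of("scale_pan",c)[0]; ms.append((c,d["pixels"]))
xy,yaw,f=fit(ms,(.204,.15,.042),[.53,.222],yaws=[-10,0,10]); print(xy,yaw,f)
pan=xy+.03*np.array([np.cos(np.radians(yaw)),np.sin(np.radians(yaw))]); print("pan",pan)
for c,m in ms:
    g=proj(c,[pan[0],pan[1],.05]).astype(int); im=c["img"].copy()
    im=cv2.resize(im[g[1]-50:g[1]+50,g[0]-50:g[0]+50],(400,400),interpolation=cv2.INTER_CUBIC)
    for a in np.linspace(0,6.28,60):
        p=(proj(c,[pan[0]+.07*np.cos(a),pan[1]+.07*np.sin(a),.05])-g+50)*4; cv2.circle(im,tuple(p.astype(int)),1,(255,0,0),-1)
    crops.append(im)
cv2.imwrite("pics/scale.png",np.hstack(crops)[:,:,::-1])
# desired tool y along pot y (yaw 93 or -87), target pre-push
d=np.radians(3.); P=np.array([.502,-.166])-.085*np.array([np.cos(d),np.sin(d)])
print(P,M.T@(np.r_[P,.14]-s["tcp_pos"])*1000)
```

```text
[[-0.    -0.395  0.919]
 [-0.     0.919  0.395]
 [-1.    -0.    -0.   ]]
yaw of tool y 113.25304607945675
[0.53353467 0.22514312] -3.5555311340266633 0.15610203032137537
pan [0.56347692 0.22328265]
[ 0.41711649 -0.17044856] [116.29612314 353.70859648 315.98969509]
```

View pics/scale.png

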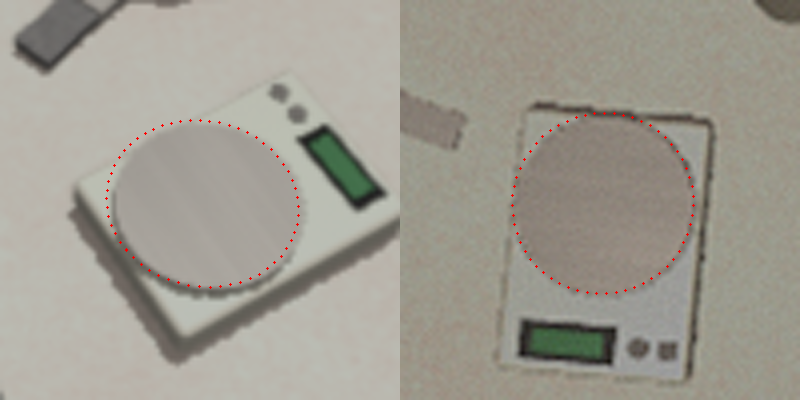

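The dotted circle lies on the pan edge in both crops, so the pan centre is about (0.562, 0.224). Now I'll move to the pre-push position.

Emit:
move_arm(
  deltas=[
    [0,35,32,4],
    [0,72,64,8],
    [0,108,96,12],
    [0,144,128,16],
    [0,180,160,20],
    [0,216,192,20],
    [0,252,224,20],
    [0,288,256,20],
    [0,324,288,20],
    [0,354,316,20],
    [40,354,316,20],
    [80,354,316,20],
  ],
  jaw=1,
)

```text
time: 2.7
tcp_pos: [0.4186, -0.1686, 0.1767]
orientation: [0.708, -0.021, 0.705, 0.021]
wrist_force: [0.2, -0.2, -0.8]
gripper_width: -0.0001
```

Emit:
move_arm(
  deltas=[
    [40,0,0,0],
    [70,0,0,0],
    [70,0,0,0],
    [70,0,0,0],
  ],
)

```text
time: 3.1
tcp_pos: [0.4192, -0.1687, 0.1073]
orientation: [0.708, -0.022, 0.705, 0.021]
wrist_force: [0.3, -0.0, -0.0]
gripper_width: 0.0001
```

Emit:
move_arm(
  deltas=[
    [0,0,25,0],
    [0,0,40,0],
    [0,0,46,0],
    [0,0,52,0],
    [0,0,58,0],
    [0,0,64,0],
    [0,0,70,0],
    [0,0,76,0],
    [0,0,82,0],
    [0,0,82,0],
  ],
)

```text
time: 4.1
tcp_pos: [0.5019, -0.1637, 0.1076]
orientation: [0.708, -0.022, 0.705, 0.021]
wrist_force: [-0.3, -0.0, 0.2]
gripper_width: 0.0001
```

Run:
```python
from h import *
c=env.camera("scene"); g=proj(c,[.53,-.166,.05]).astype(int)
cv2.imwrite("pics/push.png",cv2.resize(c["img"][g[1]-60:g[1]+60,g[0]-80:g[0]+80],(640,480),interpolation=cv2.INTER_CUBIC)[:,:,::-1])
```

```text
(no output)
```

View pics/push.png

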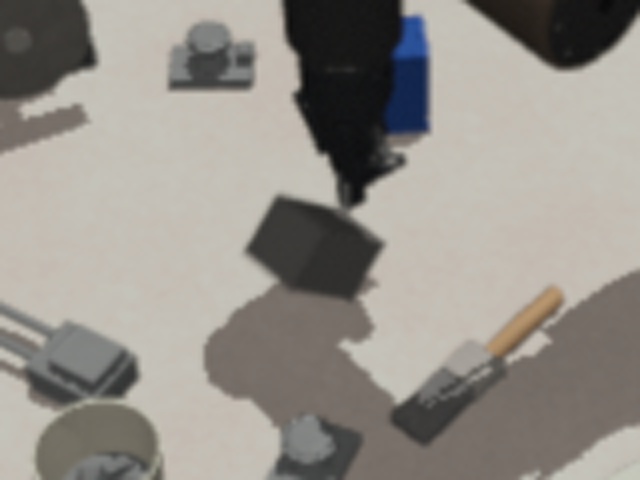

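The crop shows the pot tilting about its front edge, with the fingertip against its top edge at crop (350,205). I'll push on.

Emit:
move_arm(
  deltas=[
    [0,0,8,0],
    [0,0,16,0],
    [0,0,24,0],
    [0,0,32,0],
    [0,0,40,0],
    [0,0,40,0],
    [-30,0,20,0],
    [-70,0,-20,0],
    [-110,0,-60,0],
    [-110,0,-110,0],
    [-110,0,-110,0],
  ],
  jaw=0,
)

```text
time: 5.25
tcp_pos: [0.3873, -0.1705, 0.2184]
orientation: [0.709, -0.021, 0.705, 0.021]
wrist_force: [0.6, 0.3, 0.6]
gripper_width: 0.085
```

Run:
```python
from h import *
ms=potmasks([.59,-.165,.03])
print(fit(ms,(.095,.06,.06),[.59,-.165],yaws=[-30,-20,-10,0,10,20,30]))
c=env.camera("scene"); g=proj(c,[.55,-.166,.05]).astype(int)
cv2.imwrite("pics/push2.png",cv2.resize(c["img"][g[1]-60:g[1]+60,g[0]-80:g[0]+80],(640,480),interpolation=cv2.INTER_CUBIC)[:,:,::-1])
```

```text
scene 0.93 [292.4, 177.9] 789
top 0.68 [378.9, 207.0] 673
(array([ 0.57738219, -0.15834751]), np.float64(8.497082694043485), np.float64(0.1388071690602759))
```

View pics/push2.png

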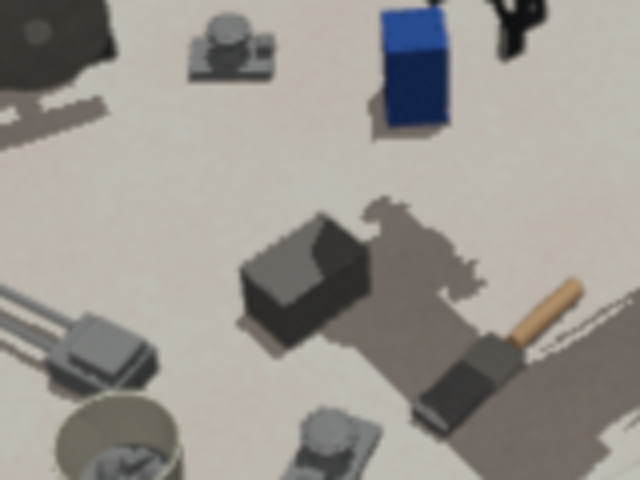

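Emit:
move_arm(
  deltas=[
    [0,0,50,-4],
    [0,-1,100,-4],
    [20,-2,145,-4],
    [50,-2,157,-4],
    [90,-2,157,-4],
    [120,-2,157,-4],
    [145,-2,157,-4],
    [165,-2,157,-4],
    [182,-2,157,-4],
    [182,-2,157,-4],
    [182,-2,157,-4],
  ],
  jaw=0,
)

```text
time: 6.6
tcp_pos: [0.5496, -0.1629, 0.0345]
orientation: [0.706, -0.047, 0.705, 0.046]
wrist_force: [0.9, 0.2, 0.1]
gripper_width: 0.0855
```

Emit:
move_arm(
  deltas=[
    [0,0,0,0],
    [0,0,0,0],
    [0,0,0,0],
    [0,0,0,0],
  ],
  jaw=0.28,
)

```text
time: 7.0
tcp_pos: [0.5499, -0.1628, 0.0351]
orientation: [0.707, -0.047, 0.705, 0.046]
wrist_force: [-0.5, 0.3, 0.3]
gripper_width: 0.0612
```

Emit:
move_arm(
  deltas=[
    [0,0,0,0],
    [0,0,0,0],
    [0,0,0,0],
  ],
  jaw=0.3,
)

```text
time: 7.3
tcp_pos: [0.5498, -0.1629, 0.0353]
orientation: [0.707, -0.047, 0.705, 0.046]
wrist_force: [-0.1, 0.9, 1.0]
gripper_width: 0.0601
```

Emit:
move_arm(
  deltas=[
    [0,0,0,0],
    [0,0,-5,0],
    [0,0,-5,0],
  ],
  jaw=0.26,
)

```text
time: 7.6
tcp_pos: [0.544, -0.1636, 0.0351]
orientation: [0.706, -0.046, 0.705, 0.046]
wrist_force: [0.2, -0.1, 0.1]
gripper_width: 0.063
```

Emit:
move_arm(
  deltas=[
    [0,0,0,0],
    [0,0,0,0],
    [0,0,0,0],
    [0,0,0,0],
    [-5,0,0,0],
    [-10,0,0,0],
    [-15,0,0,0],
    [-20,0,0,0],
    [-25,0,0,0],
    [-30,0,0,0],
    [-30,0,0,0],
  ],
  jaw=0.31,
)

```text
time: 8.7
tcp_pos: [0.5444, -0.1636, 0.066]
orientation: [0.707, -0.046, 0.704, 0.046]
wrist_force: [0.5, -0.4, -1.8]
gripper_width: 0.0595
```

Run:
```python
from h import *
c=env.camera("scene"); g=proj(c,[.55,-.166,.05]).astype(int)
cv2.imwrite("pics/lift.png",cv2.resize(c["img"][g[1]-60:g[1]+60,g[0]-80:g[0]+80],(640,480),interpolation=cv2.INTER_CUBIC)[:,:,::-1])
```

```text
(no output)
```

View pics/lift.png

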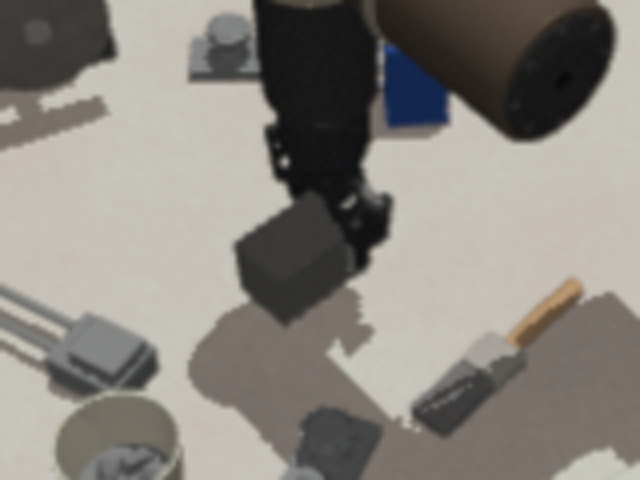

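```bash
cat >> h.py <<'E'
def pitch(s=.016):
    st=env.read_state(); M=rot(st["orientation"]); P=st["tcp_pos"]+.006*M[:,0]; f=M[:,2]; y=M[:,1]
    tot={}
    for n in ("scene","top"):
        c=env.camera(n); L=[d for d in env.masks_of("pot",c) if np.hypot(*(np.array(d["position"])-proj(c,P)))<40]
        for d in env.tip_of("pot_bottom",c): 
            if np.hypot(*(np.array(d["position"])-proj(c,P)))<40: print(n,"pot_bottom",round(d["p"],2),np.round(d["position"]))
        if not L: print(n,"none"); continue
        m=L[0]["pixels"]; best=(0,)
        for th in range(-40,121,4):
            for ss in (s-.01,s,s+.01):
              for dz in (-.012,0,.012):
                t=np.radians(th); a=f*np.cos(t)-np.array([0,0,1])*np.sin(t)
                T=np.eye(4);T[:3,:3]=np.c_[a,y,np.cross(a,y)];T[:3,3]=P
                nrm=np.cross(a,y)
                b=boxmask(c,T,[-ss,-.03,-.03+dz],[.095-ss,.03,.03+dz]); q=(b&m).sum()/(b|m).sum()
                best=max(best,(q,th,ss,dz))
        print(n,round(L[0]["p"],2),m.sum(),best)
E
python3 -c "
from h import *
pitch()"
```

```text
scene pot_bottom 0.73 [280. 179.]
scene 0.65 623 (np.float64(0.8065789473684211), 20, 0.006, 0.012)
top none
```

Emit:
move_arm(
  deltas=[
    [0,0,0,0],
    [0,0,0,0],
    [0,0,0,0],
  ],
  jaw=0.303,
)

```text
time: 9.35
tcp_pos: [0.5438, -0.1636, 0.0648]
orientation: [0.706, -0.046, 0.705, 0.046]
wrist_force: [-0.3, -0.5, -0.3]
gripper_width: 0.0598
```

```bash
python3 -c "
from h import *
pitch()"
```

```text
scene pot_bottom 0.84 [281. 181.]
scene 0.87 611 (np.float64(0.7936085219707057), 24, 0.006, 0.012)
top pot_bottom 0.51 [377. 192.]
top none
```

The pot is already pitching bottom-down as it lifts, about 20° with its lower corner on the bench. I'll keep lifting.

Emit:
move_arm(
  deltas=[
    [0,0,0,0],
    [-5,0,0,0],
    [-10,0,0,0],
    [-15,0,0,0],
    [-20,0,0,0],
    [-25,0,0,0],
    [-30,0,0,0],
    [-35,0,0,0],
    [-40,0,0,0],
    [-40,0,0,0],
  ],
  jaw=0.306,
)

```text
time: 10.65
tcp_pos: [0.5442, -0.1635, 0.1057]
orientation: [0.707, -0.046, 0.705, 0.046]
wrist_force: [0.2, 0.2, -1.1]
gripper_width: 0.0597
```

```bash
python3 -c "
from h import *
pitch()
c=env.camera('scene'); g=proj(c,[.55,-.166,.05]).astype(int)
cv2.imwrite('pics/lift2.png',cv2.resize(c['img'][g[1]-60:g[1]+60,g[0]-80:g[0]+80],(640,480),interpolation=cv2.INTER_CUBIC)[:,:,::-1])
"
```

```text
scene pot_bottom 0.64 [280. 171.]
scene 0.66 628 (np.float64(0.7584059775840598), 32, 0.016, 0.012)
top pot_bottom 0.37 [379. 191.]
top none
```

View pics/lift2.png

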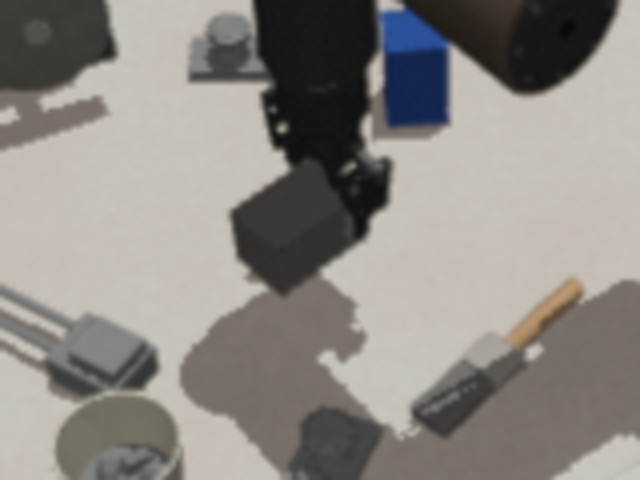

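Emit:
move_arm(
  deltas=[
    [0,0,0,0],
    [0,0,0,0],
  ],
  jaw=0.302,
)

```text
time: 11.2
tcp_pos: [0.5435, -0.1635, 0.1045]
orientation: [0.706, -0.046, 0.705, 0.046]
wrist_force: [0.3, -0.6, -1.1]
gripper_width: 0.0595
```

```bash
python3 -c "
from h import *
pitch()"
```

```text
scene pot_bottom 0.96 [280. 170.]
scene 0.93 693 (np.float64(0.8219013237063778), 16, 0.006, 0.012)
top none
```

Emit:
move_arm(
  deltas=[
    [0,0,0,0],
    [0,0,0,0],
  ],
  jaw=0.299,
)

```text
time: 11.7
tcp_pos: [0.5436, -0.1636, 0.1046]
orientation: [0.706, -0.046, 0.705, 0.046]
wrist_force: [-0.3, -0.4, -1.6]
gripper_width: 0.0598
```

```bash
python3 -c "
from h import *
pitch()"
```

```text
scene pot_bottom 0.68 [280. 173.]
scene 0.61 657 (np.float64(0.7843866171003717), 24, 0.006, 0.012)
top pot_bottom 0.54 [380. 192.]
top none
```

Emit:
move_arm(
  deltas=[
    [0,0,0,0],
    [0,0,0,0],
  ],
  jaw=0.297,
)

```text
time: 12.2
tcp_pos: [0.5436, -0.1635, 0.1046]
orientation: [0.706, -0.046, 0.705, 0.046]
wrist_force: [0.3, -0.9, -0.3]
gripper_width: 0.0599
```

```bash
python3 -c "
from h import *
pitch()"
```

```text
scene pot_bottom 0.76 [279. 170.]
scene 0.91 412 (np.float64(0.0), 120, 0.026000000000000002, 0.012)
top pot_bottom 0.6 [378. 190.]
top none
```

Emit:
move_arm(
  deltas=[
    [0,0,0,0],
    [0,0,0,0],
  ],
  jaw=0.295,
)

```text
time: 12.7
tcp_pos: [0.5436, -0.1635, 0.1046]
orientation: [0.706, -0.046, 0.705, 0.046]
wrist_force: [-0.6, -0.0, -0.7]
gripper_width: 0.0602
```

```bash
python3 -c "
from h import *
pitch()"
```

```text
scene pot_bottom 0.76 [280. 170.]
scene 0.8 439 (np.float64(0.0), 120, 0.026000000000000002, 0.012)
top pot_bottom 0.48 [377. 190.]
top none
```

Emit:
move_arm(
  deltas=[
    [0,0,0,0],
    [0,0,0,0],
  ],
  jaw=0.292,
)

```text
time: 13.2
tcp_pos: [0.5437, -0.1636, 0.1047]
orientation: [0.706, -0.046, 0.705, 0.046]
wrist_force: [-0.1, -0.3, 0.7]
gripper_width: 0.0607
```

```bash
python3 -c "
from h import *
pitch()"
```

```text
scene pot_bottom 0.69 [281. 184.]
scene 0.86 704 (np.float64(0.5345005149330587), 48, 0.006, -0.012)
top none
```

Emit:
move_arm(
  deltas=[
    [0,0,0,0],
    [0,0,0,0],
  ],
  jaw=0.29,
)

```text
time: 13.7
tcp_pos: [0.5437, -0.1635, 0.1047]
orientation: [0.706, -0.046, 0.705, 0.046]
wrist_force: [0.5, 0.7, -0.1]
gripper_width: 0.0604
```

```bash
python3 -c "
from h import *
pitch()"
```

```text
scene pot_bottom 0.82 [285. 184.]
scene 0.83 721 (np.float64(0.5242914979757085), 48, 0.006, -0.012)
top none
```

```bash
python3 -c "
from h import *
c=env.camera('scene'); g=proj(c,[.55,-.166,.05]).astype(int)
cv2.imwrite('pics/drop.png',cv2.resize(c['img'][g[1]-60:g[1]+60,g[0]-80:g[0]+80],(640,480),interpolation=cv2.INTER_CUBIC)[:,:,::-1])
"
```

```text
(no output)
```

View pics/drop.png

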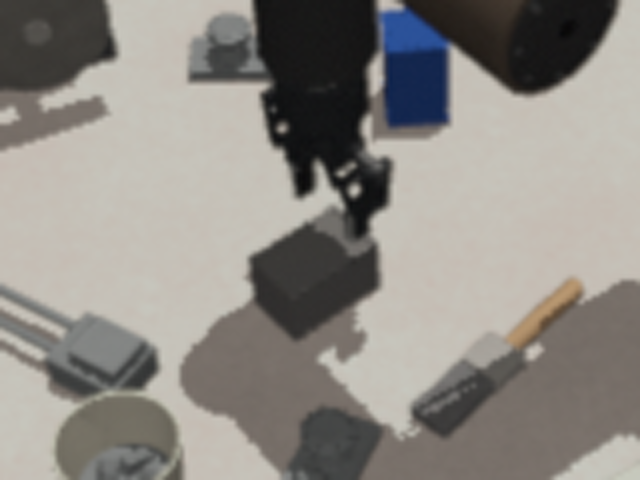

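The pot let go at jaw 0.292 and fell flat again with the same heading. I'll regrip nearer the rim with a light grip, and lift along an arc that keeps the bottom edge on the bench.

Emit:
move_arm(
  deltas=[
    [-40,0,0,0],
    [-60,0,-40,0],
    [-60,0,-80,0],
    [-60,0,-100,0],
    [-60,0,-100,0],
  ],
  jaw=0.1,
)

```text
time: 14.55
tcp_pos: [0.4418, -0.1767, 0.165]
orientation: [0.706, -0.046, 0.705, 0.046]
wrist_force: [0.7, 0.1, -0.0]
gripper_width: 0.077
```

Run:
```python
from h import *
ms=potmasks([.57,-.16,.03])
xy,yaw,f=fit(ms,(.095,.06,.06),[.57,-.16],yaws=[-30,-20,-10,0,10,20,30]); print(xy,yaw,f)
for m in ms: print(fit([m],(.095,.06,.06),xy,yaws=[-10,0,10,20]))
s=env.read_state();M=rot(s["orientation"]);a=np.radians(yaw);P=np.r_[xy-.038*np.array([np.cos(a),np.sin(a)]),.036]
print(P,M.T@(P-s["tcp_pos"])*1000,"tool z yaw",np.degrees(np.arctan2(M[1,2],M[0,2])))
```

```text
scene none
top 0.67 [377.9, 208.9] 648
[ 0.56910806 -0.1604557 ] 6.010180012622234 0.09370629370629369
(array([ 0.56830354, -0.15900845]), np.float64(7.3926873854648925), np.float64(0.09243697478991597))
[ 0.53131693 -0.1644345   0.036     ] [128.81312889   0.8591426   86.7092233 ] tool z yaw 7.498310150893921
```

Emit:
move_arm(
  deltas=[
    [0,0,40,0],
    [10,0,80,0],
    [40,1,87,0],
    [75,1,87,0],
    [105,1,87,0],
    [125,1,87,0],
    [125,1,87,0],
    [125,1,87,0],
  ],
  jaw=0.1,
)

```text
time: 15.55
tcp_pos: [0.5321, -0.1642, 0.0395]
orientation: [0.706, -0.047, 0.705, 0.046]
wrist_force: [0.7, 0.3, 0.2]
gripper_width: 0.0769
```

Emit:
move_arm(
  deltas=[
    [0,0,0,0],
    [0,0,0,0],
    [0,0,0,0],
    [0,0,0,0],
    [-5,0,2,0],
    [-10,0,4,0],
    [-15,0,7,0],
    [-20,0,11,0],
    [-25,0,15,0],
    [-30,0,20,0],
    [-35,0,26,0],
    [-35,0,26,0],
  ],
  jaw=0.295,
)

```text
time: 16.75
tcp_pos: [0.5594, -0.1607, 0.0754]
orientation: [0.706, -0.047, 0.705, 0.046]
wrist_force: [0.7, 0.4, -0.8]
gripper_width: 0.0603
```

```bash
python3 -c "
from h import *
pitch(.01)
c=env.camera('scene'); g=proj(c,[.55,-.166,.05]).astype(int)
cv2.imwrite('pics/arc.png',cv2.resize(c['img'][g[1]-60:g[1]+60,g[0]-80:g[0]+80],(640,480),interpolation=cv2.INTER_CUBIC)[:,:,::-1])
"
```

```text
scene pot_bottom 0.74 [279. 179.]
scene 0.6 630 (np.float64(0.7870967741935484), 24, 0.01, 0.012)
top none
```

View pics/arc.png

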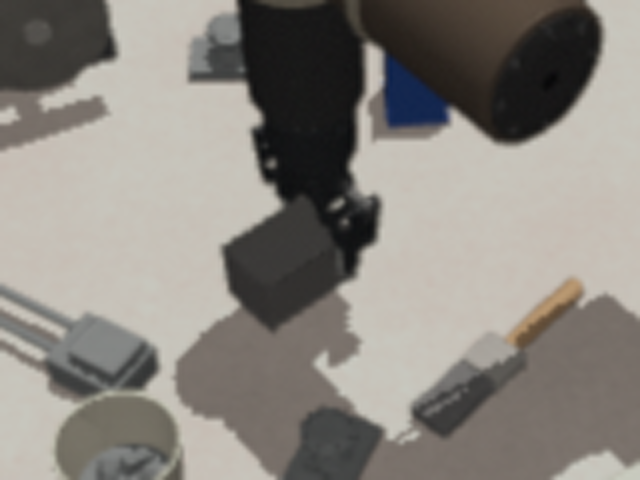

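```bash
cat >> h.py <<'E'
def pitch2(n="scene",ss=(.004,.012,.02),viewname=None):
    st=env.read_state(); M=rot(st["orientation"]); P=st["tcp_pos"]+.006*M[:,0]; f=M[:,2]; y=M[:,1]
    c=env.camera(n); im=c["img"].astype(np.float32); g=proj(c,P)
    L=[d for d in env.masks_of("pot",c) if np.hypot(*(np.array(d["position"])-g))<40]
    if not L: return print("none")
    # mask by darkness-independent network; drop the strip near the fingers
    m=L[0]["pixels"]; near=np.zeros_like(m); cc=np.arange(640)[None,:]+0*np.arange(400)[:,None]; keep=cc<g[0]-4
    out=[]
    for th in range(-10,101,5):
        b0=(0,)
        for s in ss:
            for dz in (-.012,0,.012):
                t=np.radians(th); a=f*np.cos(t)-np.array([0,0,1])*np.sin(t)
                T=np.eye(4);T[:3,:3]=np.c_[a,y,np.cross(a,y)];T[:3,3]=P
                b=boxmask(c,T,[-s,-.03,-.03+dz],[.095-s,.03,.03+dz])
                b0=max(b0,(round((b&m&keep).sum()/((b|m)&keep).sum(),2),s,dz))
        out.append((th,)+b0)
    print(L[0]["p"],np.round(g),out)
    if viewname:
        k=im[int(g[1])-35:int(g[1])+55,int(g[0])-60:int(g[0])+40]; k=255*np.clip(k/140,0,1)**.5
        cv2.imwrite("pics/"+viewname,cv2.resize(k,None,fx=6,fy=6,interpolation=cv2.INTER_CUBIC)[:,:,::-1])
E
python3 -c "
from h import *
pitch2(viewname='arc2.png')"
```

```text
0.65 [294. 168.] [(-10, np.float64(0.95), 0.02, -0.012), (-5, np.float64(0.94), 0.02, -0.012), (0, np.float64(0.94), 0.02, -0.012), (5, np.float64(0.89), 0.02, -0.012), (10, np.float64(0.88), 0.02, 0), (15, np.float64(0.86), 0.012, 0), (20, np.float64(0.86), 0.012, 0), (25, np.float64(0.83), 0.012, 0), (30, np.float64(0.84), 0.012, 0.012), (35, np.float64(0.81), 0.02, 0.012), (40, np.float64(0.82), 0.02, 0.012), (45, np.float64(0.82), 0.02, 0.012), (50, np.float64(0.8), 0.02, 0.012), (55, np.float64(0.78), 0.02, 0.012), (60, np.float64(0.77), 0.02, 0.012), (65, np.float64(0.74), 0.02, 0.012), (70, np.float64(0.71), 0.02, 0.012), (75, np.float64(0.69), 0.02, 0.012), (80, np.float64(0.66), 0.012, 0.012), (85, np.float64(0.63), 0.02, 0.012), (90, np.float64(0.59), 0.02, 0.012), (95, np.float64(0.55), 0.02, 0.012), (100, np.float64(0.51), 0.02, 0.012)][ WARN:0@3.221] global loadsave.cpp:1063 imwrite_ Unsupported depth image for selected encoder is fallbacked to CV_8U.
```

View pics/arc2.png

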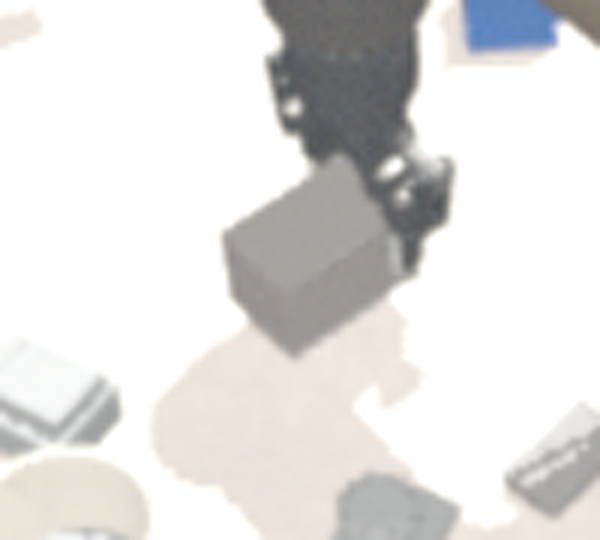

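The brightened crop shows the pot held level and rigid, with no pivot, so even a light grip resists gravity. New plan: set it down, grip high near the bottom end, and tumble it about its lower front edge using bench friction.

Emit:
move_arm(
  deltas=[
    [15,0,0,0],
    [28,0,0,0],
    [34,0,0,0],
    [35,0,0,0],
    [35,0,0,0],
  ],
)

```text
time: 17.7
tcp_pos: [0.5577, -0.1609, 0.0392]
orientation: [0.705, -0.047, 0.706, 0.046]
wrist_force: [0.8, -0.1, -0.6]
gripper_width: 0.0603
```

Emit:
move_arm(
  deltas=[
    [0,0,0,0],
    [0,0,0,0],
    [-40,0,0,0],
    [-80,0,0,0],
    [-120,0,-40,0],
    [-120,0,-90,0],
    [-120,0,-120,0],
    [-120,0,-120,0],
  ],
  jaw=0.1,
)

```text
time: 18.5
tcp_pos: [0.4346, -0.1767, 0.1602]
orientation: [0.706, -0.046, 0.705, 0.046]
wrist_force: [0.8, -0.0, 0.8]
gripper_width: 0.0772
```

Run:
```python
from h import *
ms=potmasks([.59,-.158,.03])
xy,yaw,f=fit(ms,(.095,.06,.06),[.59,-.158],yaws=[-10,0,10,20]); print(xy,yaw,f)
for m in ms: print(fit([m],(.095,.06,.06),xy,yaws=[0,10]))
s=env.read_state();M=rot(s["orientation"]);a=np.radians(yaw);P=np.r_[xy+.0375*np.array([np.cos(a),np.sin(a)]),.056]
print(P,M.T@(P-s["tcp_pos"])*1000,"tool z yaw",np.degrees(np.arctan2(M[1,2],M[0,2])))
```

```text
scene 0.59 [290.4, 181.7] 736
top none
[ 0.58718123 -0.1552513 ] 7.082411551420812 0.05161290322580647
(array([ 0.58881966, -0.15561102]), np.float64(8.846740565888167), np.float64(0.061617458279845994))
[ 0.6243951  -0.15062767  0.056     ] [103.88672755   1.51916557 186.42903735] tool z yaw 7.545892561765572
```

Emit:
move_arm(
  deltas=[
    [0,0,45,0],
    [0,1,90,0],
    [0,1,135,0],
    [0,1,172,0],
    [20,1,186,0],
    [50,1,186,0],
    [80,1,186,0],
    [100,1,186,0],
    [104,1,186,0],
    [104,1,186,0],
    [104,1,186,0],
  ],
  jaw=0.1,
)

```text
time: 19.8
tcp_pos: [0.6252, -0.1512, 0.0568]
orientation: [0.706, -0.047, 0.705, 0.046]
wrist_force: [0.4, -0.6, 0.7]
gripper_width: 0.0767
```

Emit:
move_arm(
  deltas=[
    [0,0,0,0],
    [0,0,0,0],
    [0,0,0,0],
    [0,0,0,0],
  ],
  jaw=0.305,
)

```text
time: 20.2
tcp_pos: [0.6264, -0.1512, 0.0584]
orientation: [0.707, -0.048, 0.704, 0.046]
wrist_force: [1.1, 0.1, 5.8]
gripper_width: 0.0597
```

Emit:
move_arm(
  deltas=[
    [1,0,4,0],
    [1,0,9,0],
    [2,0,14,0],
    [2,0,18,0],
    [3,0,23,0],
    [4,0,27,0],
    [5,0,32,0],
  ],
)

```text
time: 20.9
tcp_pos: [0.6574, -0.1471, 0.0543]
orientation: [0.707, -0.048, 0.704, 0.046]
wrist_force: [-3.8, -0.7, 4.5]
gripper_width: 0.0595
```

```bash
python3 -c "
from h import *
pitch2(ss=(.075,.083,.091),viewname='tumble.png')" 2>/dev/null
```

```text
0.87 [272. 187.] [(-10, np.float64(0.21), 0.091, 0.012), (-5, np.float64(0.26), 0.091, -0.012), (0, np.float64(0.29), 0.091, -0.012), (5, np.float64(0.31), 0.091, -0.012), (10, np.float64(0.38), 0.091, -0.012), (15, np.float64(0.33), 0.091, -0.012), (20, np.float64(0.36), 0.091, -0.012), (25, np.float64(0.36), 0.091, -0.012), (30, np.float64(0.27), 0.091, -0.012), (35, np.float64(0.28), 0.091, -0.012), (40, np.float64(0.25), 0.091, -0.012), (45, np.float64(0.2), 0.091, -0.012), (50, np.float64(0.18), 0.091, -0.012), (55, np.float64(0.15), 0.091, -0.012), (60, np.float64(0.13), 0.091, -0.012), (65, np.float64(0.1), 0.091, -0.012), (70, np.float64(0.08), 0.091, -0.012), (75, np.float64(0.07), 0.091, -0.012), (80, np.float64(0.06), 0.091, -0.012), (85, np.float64(0.06), 0.075, -0.012), (90, np.float64(0.05), 0.083, -0.012), (95, np.float64(0.05), 0.083, -0.012), (100, np.float64(0.05), 0.075, -0.012)]
```

View pics/tumble.png

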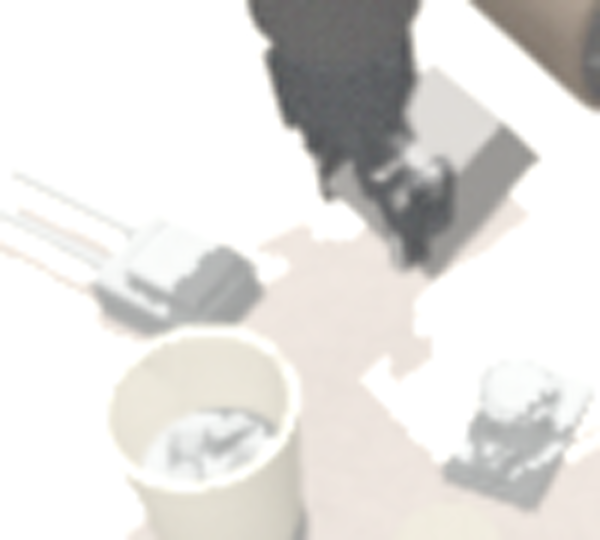

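The tumble is working: the pot's long axis now rises toward the mouth, with its upper corner at crop (540,155), and the bench drag shows as a force. I'll continue along the arc.

Emit:
move_arm(
  deltas=[
    [2,0,4,0],
    [4,0,8,0],
    [6,0,11,0],
    [8,0,14,0],
    [10,0,17,0],
    [12,0,19,0],
  ],
)

```text
time: 21.6
tcp_pos: [0.6771, -0.1446, 0.0431]
orientation: [0.707, -0.048, 0.704, 0.046]
wrist_force: [-2.5, 1.0, 7.1]
gripper_width: 0.0599
```

```bash
cat >> h.py <<'E'
def pitch3(P0,y,f,ss,dzs,names=("scene","top"),ths=range(-10,121,5)):
    """pot pose scan: E-free; P0 grip point; only pixels not on gripper (mask|box minus dark gripper pixels)"""
    tot=np.zeros((len(ths),len(ss),len(dzs)));k=0
    for n in names:
        c=env.camera(n); g=proj(c,P0)
        L=[d for d in env.masks_of("pot",c) if np.hypot(*(np.array(d["position"])-g))<45]
        if not L: print(n,"none"); continue
        m=L[0]["pixels"]; dark=(c["img"].max(2)<38)&~m; k+=1
        for i,th in enumerate(ths):
            t=np.radians(th); a=f*np.cos(t)-np.array([0,0,1])*np.sin(t)
            T=np.eye(4);T[:3,:3]=np.c_[a,y,np.cross(a,y)];T[:3,3]=P0
            for j,s in enumerate(ss):
                for l,dz in enumerate(dzs):
                    b=boxmask(c,T,[-s,-.03,-.03+dz],[.095-s,.03,.03+dz])&~dark
                    tot[i,j,l]+=(b&m).sum()/(b|m).sum()
    if k:
        for i in np.argsort(-tot.max((1,2)))[:5]:
            j,l=np.unravel_index(tot[i].argmax(),tot[i].shape); print(ths[i],ss[j],dzs[l],round(tot[i].max()/k,3))
E
python3 -c "
from h import *
st=env.read_state(); M=rot(st['orientation'])
pitch3(st['tcp_pos']+.006*M[:,0],M[:,1],M[:,2],[.075,.08,.085,.09],[-.03,-.025,-.02,-.015])"
```

```text
55 0.09 -0.03 0.682
60 0.09 -0.03 0.682
50 0.09 -0.025 0.673
45 0.09 -0.03 0.655
65 0.09 -0.03 0.649
```

Emit:
move_arm(
  deltas=[
    [3,0,2,0],
    [6,0,4,0],
    [8,0,6,0],
    [8,0,6,0],
  ],
)

```text
time: 22.2
tcp_pos: [0.6842, -0.1436, 0.036]
orientation: [0.708, -0.048, 0.703, 0.046]
wrist_force: [0.1, 2.0, 4.9]
gripper_width: 0.06
```

Emit:
move_arm(
  deltas=[
    [0,0,0,0],
    [0,0,0,0],
    [0,0,0,0],
    [0,0,0,0],
  ],
  jaw=0.26,
)

```text
time: 22.6
tcp_pos: [0.6843, -0.1437, 0.036]
orientation: [0.708, -0.048, 0.703, 0.046]
wrist_force: [-0.5, 0.5, 1.2]
gripper_width: 0.0631
```

Emit:
move_arm(
  deltas=[
    [0,0,0,0],
    [-20,0,0,0],
    [-50,0,0,0],
    [-90,0,0,0],
    [-130,0,0,0],
    [-130,0,-50,0],
    [-130,0,-100,0],
    [-130,0,-150,0],
    [-130,0,-180,0],
  ],
  jaw=0.05,
)

```text
time: 23.5
tcp_pos: [0.5009, -0.1676, 0.1644]
orientation: [0.708, -0.048, 0.703, 0.046]
wrist_force: [-0.2, 0.1, 0.2]
gripper_width: 0.0811
```

Run:
```python
from h import *
ms=potmasks([.667,-.146,.05])
xy,yaw,f=fit(ms,(.06,.06,.095),[.667,-.146],yaws=[-20,-10,0,10,20]); print("upright",xy,yaw,f,len(ms))
for m in ms:
    print(fit([m],(.06,.06,.095),xy,yaws=[0,10]), "lying",fit([m],(.095,.06,.06),xy,yaws=[0,10]))
for n in("scene","top"):
    c=env.camera(n)
    for t in("pot","pot_bottom"):
        for d in env.tip_of(t,c): print(n,t,round(d["p"],2),d["position"],onz(c,d["position"],.095),onz(c,d["position"],.0))
    print("dev check",n,proj(c,[.667,-.146,.095]),proj(c,[.667,-.146,0]))
    g=proj(c,[.667,-.146,.095]).astype(int); print(c["img"][g[1]-8:g[1]+9:4,g[0]-8:g[0]+9:4].mean(2).astype(int))
```

```text
scene 0.9 [269.8, 188.9] 765
top 0.71 [373.8, 174.3] 523
upright [ 0.67153904 -0.14498306] 7.470087873009009 0.14192684982604642 2
(array([ 0.66966474, -0.14432614]), np.float64(9.524535763000607), np.float64(0.03069053708439895)) lying (array([ 0.6608337 , -0.15802459]), np.float64(51.48351821039374), np.float64(0.19975786924939465))
(array([ 0.67389169, -0.14587538]), np.float64(10.508550244643764), np.float64(0.06272401433691754)) lying (array([ 0.67687503, -0.14919523]), np.float64(0.8060832950412162), np.float64(0.31994645247657294))
scene pot 0.81 [267.3, 178.7] [ 0.66697335 -0.15022888  0.095     ] [ 0.63346839 -0.22846146  0.        ]
scene pot 0.55 [316.6, 135.2] [ 0.41894531 -0.22509925  0.095     ] [ 0.36021131 -0.31094753  0.        ]
scene pot_bottom 0.78 [274.1, 198.2] [ 0.69087829 -0.06829744  0.095     ] [ 0.6598049  -0.13819608  0.        ]
scene pot_bottom 0.61 [315.3, 117.2] [ 0.36634527 -0.30825338  0.095     ] [ 0.30226087 -0.40255997  0.        ]
dev check scene [267.95956562 179.50266399] [271.12052643 197.71406586]
[[187 187 172 179 188]
 [184 108  47  45 159]
 [ 56  46  46  46  45]
 [ 77  46  46  42  49]
 [ 46  86  49  93  46]]
top pot 0.91 [420.2, 278.1] [ 0.36859177 -0.27736966  0.095     ] [ 0.35783965 -0.30081242  0.        ]
top pot 0.64 [374.1, 174.0] [ 0.67805932 -0.14499927  0.095     ] [ 0.69242657 -0.15769758  0.        ]
top pot_bottom 0.91 [431.4, 280.4] [ 0.36188347 -0.31024367  0.095     ] [ 0.35058684 -0.33635481  0.        ]
top pot_bottom 0.74 [369.4, 179.8] [ 0.66044237 -0.13065143  0.095     ] [ 0.67337965 -0.14218513  0.        ]
dev check top [374.47394997 177.64036402] [370.59296072 181.74698698]
[[55 53 52 56 47]
 [81 95 96 53 42]
 [91 57 77 72 51]
 [62 56 60 56 47]
 [60 58 60 53 52]]
```

The pot stands mouth up at (0.672, −0.145) in both cameras. The network puts its mouth at the 95 mm height and its bottom on the bench. Now I'll grip it, lift it and carry it to the pan.

Emit:
move_arm(
  deltas=[
    [0,0,45,0],
    [0,0,90,0],
    [0,0,135,0],
    [0,0,172,0],
    [30,0,172,0],
    [60,0,172,0],
    [85,0,172,0],
    [93,0,172,0],
    [93,0,172,0],
    [93,0,172,0],
  ],
  jaw=0.05,
)

```text
time: 25.0
tcp_pos: [0.6774, -0.1445, 0.0733]
orientation: [0.708, -0.048, 0.703, 0.046]
wrist_force: [0.4, 0.0, -0.4]
gripper_width: 0.0813
```

Emit:
move_arm(
  deltas=[
    [0,0,0,0],
    [0,0,0,0],
    [0,0,0,0],
    [0,0,0,0],
    [0,0,0,0],
  ],
  jaw=0.33,
)

```text
time: 25.5
tcp_pos: [0.6788, -0.1446, 0.0755]
orientation: [0.71, -0.049, 0.701, 0.046]
wrist_force: [0.2, 0.8, 6.3]
gripper_width: 0.0596
```

Emit:
move_arm(
  deltas=[
    [-20,0,0,0],
    [-50,0,0,0],
    [-80,0,0,0],
    [-110,0,0,0],
    [-140,0,0,0],
    [-150,0,0,0],
    [-150,0,0,0],
  ],
)

```text
time: 26.2
tcp_pos: [0.6777, -0.1441, 0.2277]
orientation: [0.711, -0.049, 0.7, 0.046]
wrist_force: [-0.3, 0.3, -0.9]
gripper_width: 0.0591
```

Run:
```python
from h import *
st=env.read_state(); M=rot(st['orientation']); P=st['tcp_pos']+.006*M[:,0]
pitch3(P,M[:,1],M[:,2],[.02,.025,.03,.035],[-.01,-.005,0,.005,.01],ths=range(60,121,3))
print(P,st["gripper_width"],M.T@(np.array([.562,.224,st["tcp_pos"][2]])-st["tcp_pos"])*1000)
```

```text
90 0.025 -0.01 0.596
87 0.025 -0.01 0.592
96 0.02 -0.005 0.59
93 0.025 -0.005 0.582
99 0.025 0 0.571
[ 0.67777288 -0.14414053  0.22172021] 0.059068959720042606 [ -2.74168798 380.29505382 -65.31502074]
```

Emit:
move_arm(
  deltas=[
    [0,20,-3,0],
    [0,55,-9,0],
    [0,90,-15,0],
    [-1,125,-20,0],
    [-1,160,-26,0],
    [-1,195,-31,0],
    [-2,230,-37,0],
    [-2,265,-42,0],
    [-2,300,-48,0],
    [-2,335,-54,0],
    [-3,365,-59,0],
    [-3,380,-61,0],
  ],
)

```text
time: 27.6
tcp_pos: [0.5638, 0.2263, 0.2233]
orientation: [0.708, -0.049, 0.703, 0.047]
wrist_force: [0.4, 0.7, 0.2]
gripper_width: 0.0593
```

Emit:
move_arm(
  deltas=[
    [20,0,0,0],
    [40,0,0,0],
    [60,0,0,0],
    [75,0,0,0],
    [75,0,0,0],
    [75,0,0,0],
  ],
)

```text
time: 28.2
tcp_pos: [0.5643, 0.2256, 0.1479]
orientation: [0.708, -0.05, 0.703, 0.046]
wrist_force: [-0.1, -0.3, -0.0]
gripper_width: 0.0594
```

Run:
```python
from h import *
st=env.read_state(); M=rot(st['orientation']); print("tilt",np.degrees(np.arccos(-M[2,0])),np.round(M[:,0],4),"yaw",np.degrees(np.arctan2(M[1,2],M[0,2])))
P=st['tcp_pos']+.006*M[:,0]; print(P)
pitch3(P,M[:,1],M[:,2],[.02,.025,.03,.035],[-.01,-.005,0,.005,.01],ths=range(70,111,2))
for n in ("scene","top"):
    c=env.camera(n)
    for t in("pot","pot_bottom"):
        for d in env.tip_of(t,c)[:2]: print(n,t,round(d["p"],2),np.round(onz(c,d["position"],P[2]+.03 if t=="pot" else P[2]-.065),3))
c=env.camera("scene");g=proj(c,P).astype(int)
k=c["img"][g[1]-50:g[1]+60,g[0]-70:g[0]+70].astype(float);k=(255*np.clip(k/200,0,1)**.6).astype(np.uint8)
cv2.imwrite("pics/over.png",cv2.resize(k,None,fx=5,fy=5,interpolation=cv2.INTER_CUBIC)[:,:,::-1])
```

```text
tilt 0.4444659284224296 [ 0.0062 -0.0047 -1.    ] yaw 7.778054079800245
[0.56436847 0.22555521 0.14191637]
92 0.02 -0.01 0.573
88 0.025 -0.01 0.572
90 0.02 -0.01 0.569
96 0.02 -0.005 0.565
94 0.02 -0.01 0.564
scene pot 0.73 [0.56  0.226 0.172]
scene pot 0.69 [ 0.458 -0.153  0.172]
scene pot_bottom 0.84 [0.551 0.226 0.077]
scene pot_bottom 0.79 [ 0.337 -0.335  0.077]
top pot 0.76 [ 0.371 -0.261  0.172]
top pot 0.68 [0.562 0.219 0.172]
top pot_bottom 0.7 [ 0.356 -0.319  0.077]
top pot_bottom 0.56 [0.56  0.212 0.077]
```

Emit:
move_arm(
  deltas=[
    [4,0,3,0],
    [8,0,3,0],
    [12,0,3,0],
    [15,0,3,0],
    [18,0,3,0],
    [20,0,3,0],
    [20,0,3,0],
  ],
)

```text
time: 29.45
tcp_pos: [0.5673, 0.2263, 0.1282]
orientation: [0.708, -0.049, 0.703, 0.047]
wrist_force: [-0.2, -0.2, -0.3]
gripper_width: 0.0593
```

Emit:
move_arm(
  deltas=[
    [1,0,0,0],
    [2,0,0,0],
    [2,0,0,0],
    [2,0,0,0],
  ],
)

```text
time: 29.85
tcp_pos: [0.5673, 0.2263, 0.1262]
orientation: [0.708, -0.049, 0.703, 0.047]
wrist_force: [-0.4, 0.9, -1.0]
gripper_width: 0.0592
```

Emit:
move_arm(
  deltas=[
    [1,0,0,0],
    [2,0,0,0],
    [2,0,0,0],
  ],
)

```text
time: 30.15
tcp_pos: [0.5675, 0.2264, 0.1255]
orientation: [0.708, -0.05, 0.703, 0.047]
wrist_force: [-3.9, -0.8, 8.1]
gripper_width: 0.0594
```

Emit:
move_arm(
  deltas=[
    [1,0,0,0],
    [1,0,0,0],
    [1,0,0,0],
  ],
)

```text
time: 30.45
tcp_pos: [0.5675, 0.2264, 0.1255]
orientation: [0.708, -0.05, 0.703, 0.047]
wrist_force: [-2.8, -0.8, 6.7]
gripper_width: 0.0594
```

The pot is on the pan with about 7 N of force. I'll release slowly and back off upward.

Emit:
move_arm(
  deltas=[
    [0,0,0,0],
    [0,0,0,0],
    [0,0,0,0],
  ],
  jaw=0.28,
)

```text
time: 30.75
tcp_pos: [0.5676, 0.2264, 0.1255]
orientation: [0.708, -0.05, 0.703, 0.047]
wrist_force: [0.3, -0.9, 0.1]
gripper_width: 0.0612
```

Emit:
move_arm(
  deltas=[
    [0,0,0,0],
    [0,0,0,0],
    [0,0,0,0],
  ],
  jaw=0.15,
)

```text
time: 31.05
tcp_pos: [0.5675, 0.2264, 0.1254]
orientation: [0.708, -0.05, 0.703, 0.047]
wrist_force: [0.1, 0.2, -1.1]
gripper_width: 0.0726
```

Emit:
move_arm(
  deltas=[
    [-10,0,0,0],
    [-25,0,0,0],
    [-50,0,0,0],
    [-90,0,0,0],
    [-130,0,0,0],
    [-130,-50,0,0],
    [-130,-100,0,0],
    [-130,-150,0,0],
    [-130,-200,0,0],
    [-130,-250,0,0],
    [-130,-270,0,0],
    [-130,-270,0,0],
  ],
)

```text
time: 32.25
tcp_pos: [0.6032, -0.0437, 0.2572]
orientation: [0.709, -0.048, 0.703, 0.046]
wrist_force: [0.6, 0.7, 0.2]
gripper_width: 0.0723
```

Run:
```python
from h import *
ms=potmasks([.562,.224,.1])
for z in(.04,.05,.06): print(z,fit(ms,(.06,.06,.095),[.562,.224],z=z,yaws=[0,10]))
for m in ms: print(fit([m],(.06,.06,.095),[.562,.224],z=.05,yaws=[0,10]))
crops=[]
for n in("scene","top"):
    c=env.camera(n)
    for t,z in [("pot",.145),("pot_bottom",.05),("cup_low",0),("cup_left",0),("cup_back",0),("winch",0),("gun",0)]:
        print(n,t,[(round(d["p"],2),list(np.round(onz(c,d["position"],z)[:2],3))) for d in env.tip_of(t,c)[:2]])
    g=proj(c,[.565,.1,.05]).astype(int); k=c["img"][g[1]-75:g[1]+75,g[0]-50-25:g[0]+75]
    crops.append(cv2.resize(k,(400,400),interpolation=cv2.INTER_CUBIC))
cv2.imwrite("pics/final.png",np.hstack(crops)[:,:,::-1]); print(env.read_state()["wrist_force"])
```

```text
scene 0.92 [368.6, 242.7] 963
top none
0.04 (array([0.55195672, 0.22087218]), np.float64(8.315673572888095), np.float64(0.02456499488229269))
0.05 (array([0.55663248, 0.22514673]), np.float64(8.180643972877329), np.float64(0.027439024390243927))
0.06 (array([0.56143145, 0.22943891]), np.float64(6.9557618927834355), np.float64(0.03811434302908723))
(array([0.55663248, 0.22514673]), np.float64(8.180643972877329), np.float64(0.027439024390243927))
scene pot [(0.81, [np.float64(0.445), np.float64(-0.184)]), (0.66, [np.float64(0.563), np.float64(0.221)])]
scene pot_bottom [(0.68, [np.float64(0.335), np.float64(-0.355)]), (0.64, [np.float64(0.552), np.float64(0.224)])]
scene cup_low [(0.84, [np.float64(0.748), np.float64(0.083)]), (0.73, [np.float64(0.647), np.float64(-0.006)])]
scene cup_left [(0.82, [np.float64(0.582), np.float64(0.513)])]
scene cup_back [(0.74, [np.float64(0.807), np.float64(-0.032)])]
scene winch [(0.96, [np.float64(0.665), np.float64(-0.004)]), (0.39, [np.float64(0.47), np.float64(-0.013)])]
scene gun [(0.89, [np.float64(0.768), np.float64(-0.188)])]
top pot [(0.67, [np.float64(0.371), np.float64(-0.265)])]
top pot_bottom [(0.57, [np.float64(0.344), np.float64(-0.327)])]
top cup_low [(0.78, [np.float64(0.746), np.float64(0.089)])]
top cup_left [(0.66, [np.float64(0.584), np.float64(0.529)])]
top cup_back [(0.93, [np.float64(0.811), np.float64(-0.043)])]
top winch [(0.64, [np.float64(0.469), np.float64(-0.463)]), (0.4, [np.float64(0.74), np.float64(0.078)])]
top gun [(0.74, [np.float64(0.766), np.float64(-0.193)])]
[-0.2496926  -0.2797307   0.13056776]
```

View pics/final.png

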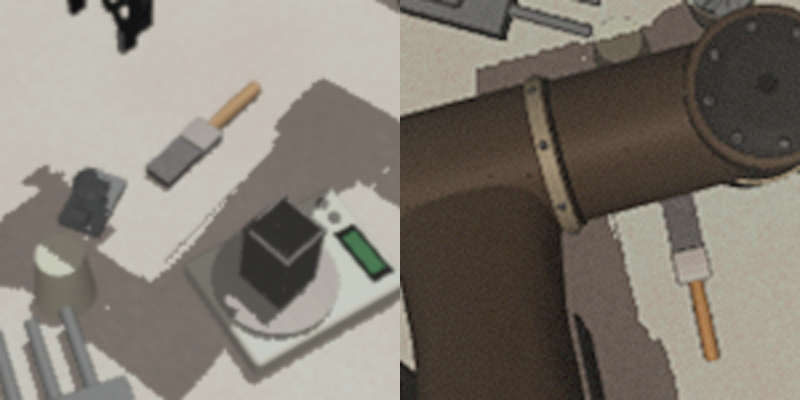

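The last view shows the pot mouth up with its dark opening visible, standing on the pan at crop (283,245). The robot is clear and the bystanders are in place.

```bash
python3 -c "
from h import *
print(env.read_state()['time'],env.sign_off())"
```

```text
the job is handed in; nothing more can be done
33.25 None
```

The pot is standing mouth up on the scale's pan, and I handed the job in at 33.25 s of the 61 s allowed.

**How it was done:** The tool can only yaw, so I turned the pot over in two tumbles. I pushed it onto its side, then gripped it high near its bottom end and rolled it over its lower edge on the bench. I then gripped it upright, carried it over and lowered it onto the pan. The wrist force on contact was about 8 N.

**Last checks:**
- **Pot position:** the scene camera fit puts the pot's centre at about (0.557, 0.225). The pan's centre is about (0.562, 0.224), so it is off by about 6 mm.
- **Pot upright:** an upright box at pan height fits the outline with about 97% overlap, and the last picture shows the mouth facing up. The fit could not pin the height down exactly, because a box 10 mm lower fitted about as well.
- **Other things:** the cups, the near winch and the gun were found within about 15 mm of where they started, which is within the networks' scatter. I checked the brush by eye only. The far winch showed only in the top camera, where it had not moved.
- **Robot:** the arm was clear of everything, with wrist force near zero.

**What did not work or could not be checked:**
- **Gravity swing:** my first idea was to let the pot swing mouth up in a light grip. It failed: the pot stayed rigid, then dropped about 7 cm flat onto the bench, well away from the scale.
- **Top camera:** at the end the arm blocked its view of the pot, so the final pot position rests on the scene camera alone.

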